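# Close up the loaded test kiln

## Task

Stand the yellow test cup upright inside the small kiln's chamber, setting it down gently rather than dropping it. Then shut the kiln's lid, pressing it until it snaps fully down past its catch, and after that turn the red lid-lock knob clockwise until it clicks past its detent and sits at its end. Leave the other two cups where they are.

Things in the scene. Friction and masses are not known exactly. Their poses are not given: they have to be found in the camera images.
- kiln: top-loading test kiln fixed to the table: pale firebrick block in aluminium sheet, 230 mm (its x) by 250 mm (its y), rim 150 mm above the table. Origin on the table under its middle; z up; its -x side faces the robot. Its right (-y) side carries a grey console, 200 mm wide (x), out to y = -233 mm, its top sloping down and away from the kiln at 35 degrees, with the red lid-lock knob in its middle.
- chamber_floor (a point): centre of the flat floor of the kiln's open chamber, 80 mm above the table; axes as the kiln's. The chamber is 150 mm (x) by 170 mm (y) and 70 mm deep
- lid_hinge (a point): middle of the lid's hinge line, which runs parallel to the kiln's x axis along the +y rim, 125 mm from the kiln's middle, 150 mm above the table. Lid plate 230 x 250 x 30 mm, reaching from here towards the kiln's -y when shut (top then 180 mm above the table), standing up at the start; axes as the kiln's
- lid (a joint): lid angle, rad: 0 shut, 1.4 to 1.65 (open) at the start, end stop 1.75. A friction hinge (0.9 N m) holds it wherever left. A spring catch resists from about 0.07 (in all about 10 N pressed down 210 mm from the hinge, 14 N at the handle); past about 0.025 it snaps shut by itself; let go before, it stays ajar
- lid_handle (a point): middle of the lid's black handle: round bar 12 mm thick, 100 mm long, parallel to the kiln's x axis, on a leg at each end; bar axis 45 mm off the lid's outer face and 150 mm from the hinge along the lid (225 mm above the table when shut). Axes turn with the lid: z its outward normal (up when shut), -y from the hinge to the free edge
- lock_grip (a point): grip point on the red knob's axis, 32 mm off the sloping console. A bar 52 mm long, 14 wide, 30 tall (11 to 41 mm off the console) on a black disc 52 mm across, top 11 mm off it. The point turns with the knob: x along the bar (white mark at +x), y across it, z the knob's axis, out of the console, 35 degrees from vertical towards the kiln's -y
- lock (a joint): knob angle, rad, growing clockwise seen from outside (turning about -z of lock_grip): 0 to 0.3 at the start, end stop 2.4. Turns lightly (0.06 N m) and stays put up to about 1.7; then a detent spring resists (up to 0.35 N m) and turns it back if let go, until past about 2.17 it clicks over and runs to 2.4
- cup: fired yellow test cup without handle, open top, 54 mm across the rim (slightly narrower below), 55 mm tall, 60 to 130 g; origin at the centre of its underside, z up. It stands on the table at the kiln's right (-y), its place among the three cups varying
- cup_red: fired terracotta-red test cup without handle, open top, 54 mm across the rim (slightly narrower below), 55 mm tall, 60 to 130 g; origin at the centre of its underside, z up. Not to be moved
- cup_blue: fired blue-glazed test cup without handle, open top, 54 mm across the rim (slightly narrower below), 55 mm tall, 60 to 130 g; origin at the centre of its underside, z up. Not to be moved
There are look-alikes about, which are no part of the job. Leave any purple look-alike of the cup alone.

How it is judged:
By the outcome, as a careful person would: the job done as asked, in the order asked, and still so for the second after the job is handed in, with the robot touching nothing.
It also fails if it takes over 70 s, if anything falls off the work surface, if the arm or the gripper's body presses on something with over 40 N, if the wrist force passes 120 N, or if a joint passes its speed limit or range.

## Robot

A 7-joint arm with a two-finger parallel gripper is mounted at the origin on the work surface. World frame = base frame: x ahead of the robot, y to its left, z up, the work surface at z = 0. Lengths are in mm, angles in rad, forces in N, time in s.
With the tool pointing down it reaches from about 425 to 975 mm from the base axis. Payload 16.7 kg.
Tool frame: the origin (TCP) lies midway between the tips of the shut fingers; the grasp point (between the pads) lies behind it (pinch_z is the z of the grasp point in the tool frame, in mm); z points along the fingers, y is the line along which they close (so a half turn about z gives the same grasp; the last joint's range is limited). The gripper opens to 85 mm and grips with 20 to 120 N. Pads are 22 mm wide; open, the fingers measure 114 mm over their backs; the gripper's body (76 mm by 85 mm) begins 54 mm behind the grasp point. The pads swing forward as they close: fully open they stand 13 mm farther back than shut.
Start: joints at [1.095, 0.426, 0.074, 1.606, -0.034, 1.111, -0.067], TCP at [216.652, -639.248, 231.302] pointing down, gripper open.
Joint ranges: [-2.85, 2.85], [-0.5, 2.14], [-1.23, 1.37], [0.21, 2.46], [-1.02, 4.16], [0.16, 2.05], [-2.73, 2.73]. Speed limits (rad/s): [1.89, 1.89, 2.39, 2.39, 3.01, 3.01, 3.01].

## Interface

Orientations are given as a rotation vector (axis times angle).
In Python, from cell import * gives the robot as it stands. The module is installed in compiled form; this text tells all that it offers.
- The arm moves only by the tool play_rows, never from a script. Its argument "motion" is a list of rows, each a list of 4 numbers: the shift along the world's x, y, z in mm, then the turn about the world's z in degrees. In form: [[tx, ty, tz, turn], ...]. A call has 1 to 5 rows; each row shifts and turns the commanded pose from where the row before left it; what a row does not reach is not made up. A row lasts 1/10 s, in which the tool goes at most 50 mm and 8.59 degrees, less where a joint would pass 70% of its speed; a pose out of reach is approached as far as the arm can. A call with a gripper value outside its range is refused whole. "fingers" is the opening, from -1 (shut) to 1 (fully open), set as the call begins (left out, the last holds). The fingers move at their own pace and stop on an object; the grip force is fixed at half the most. Time passes only in rows, so rows that do not move let the fingers close. It gives the time, the measured TCP pose, the force, the opening and the grip force at its end, in the units of the state.
- state(): the state, without advancing time (a new reading comes with each control period).
- read_camera(name): name is "side" or "top" or "wrist"; returns the picture (480x640x3 uint8, red, green, blue); there is no depth.
- calibration(name): a dict with "intrinsics" (3x3 intrinsics, pixels), "position" and "rotation" of the camera in the world. Camera axes: x right, y down, z forward; pixel columns grow to the right and rows downward; lengths in mm; the calibration is good to about 2 mm. The wrist camera is an equidistant fisheye: a pixel r from the principal point sees the ray r / f radians off the axis. A picture is of the moment at which its call begins: read the wrist's pose just before it. calibration takes no time and is no camera call; for the wrist camera it gives the pose at the moment of the call.
- close_job(): hands the job in; it is judged then, once.
The state is a dict: "time": time; "joint_positions": joint angles; "joint_velocities": joint speeds; "joint_efforts": joint torques, N m; "eef_pos": TCP position; "ee_rot": TCP orientation; "wrist_force": force on the tool from outside, world axes, zero at the start; "moment": the same for the moment, N m; "width": finger opening in mm; "grasp_force": force on a finger pad.
Only numpy, scipy, OpenCV 4.12 (cv2) and the standard library are available. Lean on these libraries where they do the work, as an engineer would, in place of code of your own. Each camera call takes 0.05 s, during which the arm holds its last target. There are 200 camera calls.

## Working session

There is one attempt and no reset: what is moved stays moved. The work goes in short steps, Python scripts to look and compute and a tool call to move; the robot and the scene stay as the last step left them, time stands still between calls to the robot, and variables do not carry over. Pictures are saved under pics/ and viewed, at most 10 in all, crops included, and the job is handed in when it is done.

Besides the shell and the picture viewer there is one more tool, called by a JSON object that holds its "api" and its "payload", one argument or row to a line. play_rows: Moves the arm, as the interface text tells. Its arguments: {"type":"object","properties":{"motion":{"type":"array","items":{"type":"array","items":{"type":"number"}}},"fingers":{"type":"number"}},"required":["motion"]}

```bash
mkdir -p pics; cat > h.py <<'E'
from cell import *
import numpy as np, cv2
def ray(name,u,v,c=None):
    c=c or calibration(name); K=np.array(c["intrinsics"]); R=np.array(c["rotation"]); p=np.array(c["position"])
    x=(u-K[0,2])/K[0,0]; y=(v-K[1,2])/K[1,1]
    if name=="wrist":
        r=np.hypot(x,y); d=np.array([x/r*np.sin(r),y/r*np.sin(r),np.cos(r)]) if r>0 else np.array([0,0,1.])
    else: d=np.array([x,y,1.])
    return p,R@d
def plane(name,u,v,z,c=None):
    p,d=ray(name,u,v,c); return p+d*(z-p[2])/d[2]
def proj(name,P,c=None):
    c=c or calibration(name); K=np.array(c["intrinsics"]); R=np.array(c["rotation"]); q=R.T@(np.array(P,float)-np.array(c["position"]))
    if name=="wrist":
        r=np.hypot(q[0],q[1]); t=np.arctan2(r,q[2]); return K[0,2]+K[0,0]*t*q[0]/r, K[1,2]+K[1,1]*t*q[1]/r
    return K[0,2]+K[0,0]*q[0]/q[2], K[1,2]+K[1,1]*q[1]/q[2]
def cross(a,b):
    (p,d),(q,e)=a,b; d=d/np.linalg.norm(d); e=e/np.linalg.norm(e)
    s=np.linalg.lstsq(np.c_[d,-e],q-p,rcond=None)[0]; A=p+s[0]*d;B=q+s[1]*e
    return (A+B)/2,np.linalg.norm(A-B)
def save(n,im): cv2.imwrite("pics/"+n,cv2.cvtColor(im,cv2.COLOR_RGB2BGR))
E
python3 - <<'E'
from h import *
np.set_printoptions(precision=3,suppress=True)
for n in ("side","top"):
    save(n+"0.png",read_camera(n)); c=calibration(n); print(n,c)
c=calibration("wrist");save("wrist0.png",read_camera("wrist"));print(c)
print(state())
E
```

```text
side {'intrinsics': array([[441.215,   0.   , 322.246],
       [  0.   , 441.215, 234.948],
       [  0.   ,   0.   ,   1.   ]]), 'position': array([890.75 , 261.962, 825.857]), 'rotation': array([-1.211, -2.466,  0.838])}
top {'intrinsics': array([[437.588,   0.   , 318.376],
       [  0.   , 437.588, 243.488],
       [  0.   ,   0.   ,   1.   ]]), 'position': array([ 455.001,  -46.215, 1132.789]), 'rotation': array([-2.203,  2.173, -0.092])}
{'intrinsics': array([[371.648,   0.   , 322.903],
       [  0.   , 371.648, 242.352],
       [  0.   ,   0.   ,   1.   ]]), 'position': array([ 292.517, -611.625,  373.975]), 'rotation': array([ 2.333, -1.672, -0.271])}
{'time': 0.15, 'joint_positions': array([ 1.094,  0.427,  0.074,  1.606, -0.034,  1.111, -0.067]), 'joint_velocities': array([-0.001, -0.   , -0.   , -0.003,  0.001,  0.001,  0.001]), 'joint_efforts': array([  0.005, -95.031,   3.764, -46.376,   0.019,   0.008,   0.   ]), 'eef_pos': array([ 216.567, -638.996,  230.783]), 'ee_rot': array([-3.099, -0.511,  0.   ]), 'wrist_force': array([-0.077, -0.002,  0.182]), 'moment': array([0.075, 0.033, 0.044]), 'grasp_force': 0.0, 'width': 85.61549886897151}
```

View pics/side0.png

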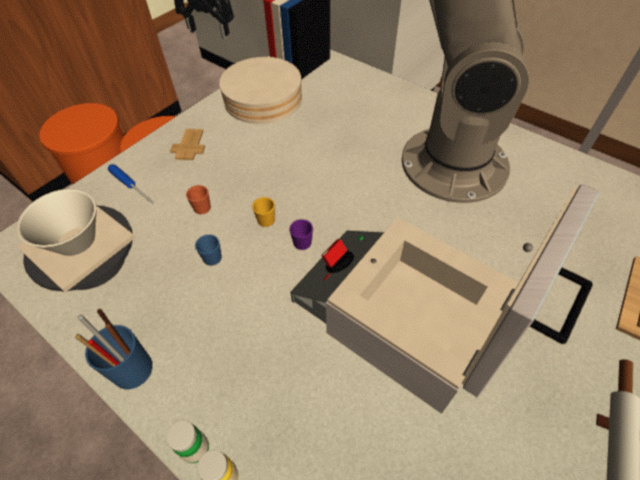

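View pics/top0.png

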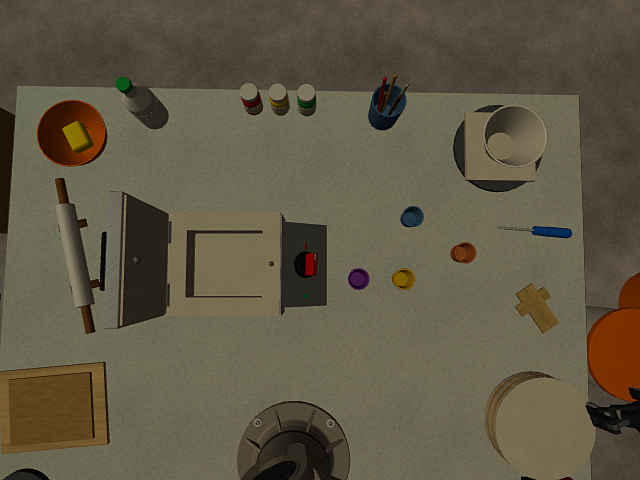

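Side view: the yellow cup is at (264,212), purple look-alike (301,234), red (199,200), blue (208,250). Top view: yellow (403,279), purple (358,279), red (463,253), blue (412,216), and a yellow block in a bowl at (77,137). The description fits the yellow cup at top (403,279). The knob is at top (309,264), and the lid is standing up on the left.

```bash
sed -i 's/R=np.array(c\["rotation"\])/R=cv2.Rodrigues(np.array(c["rotation"],float))[0]/' h.py
python3 - <<'E'
from h import *
np.set_printoptions(precision=1,suppress=True)
T=cv2.imread("pics/top0.png");S=cv2.imread("pics/side0.png")
def blobs(im,lo,hi,box):
    m=cv2.inRange(cv2.cvtColor(im,cv2.COLOR_BGR2HSV),lo,hi); x0,y0,x1,y1=box; k=np.zeros_like(m);k[y0:y1,x0:x1]=m[y0:y1,x0:x1]
    n,l,s,c=cv2.connectedComponentsWithStats(k); return [(s[i],c[i]) for i in range(1,n) if s[i][4]>25],k
for nm,lo,hi,bt,bs in [("yellow",(18,120,60),(30,255,255),(340,200,480,300),(180,170,330,270)),("purple",(130,90,30),(160,255,255),(340,200,480,300),(180,170,330,270)),
  ("red",(3,90,60),(15,230,255),(440,230,480,270),(180,180,220,215)),("blue",(95,90,40),(115,255,255),(390,200,430,232),(190,230,225,270)),("knob",(0,200,120),(4,255,255),(295,235,325,285),(315,230,355,280))]:
    a,_=blobs(T,lo,hi,bt); b,_=blobs(S,lo,hi,bs)
    print(nm,[(list(s),c) for s,c in a],[(list(s),c) for s,c in b])
    if nm!="knob" and a and b:
        s=a[0][0];print("  top@27",plane("top",*a[0][1],27)[:2]," side@27",plane("side",*b[0][1],27)[:2])
    elif a and b: print("  X",cross(ray("top",*a[0][1]),ray("side",*b[0][1])))
# kiln rim corners top
for uv in [(283,213),(283,314),(169,211),(168,316)]: print("rim",uv,plane("top",*uv,150))
for uv in [(187,231),(277,231),(277,297),(187,297)]: print("inner",uv,plane("top",*uv,150))
for uv in [(327,225),(327,306)]: print("cons",uv,plane("top",*uv,75))
c=calibration("wrist"); print(c["position"])
a=cv2.resize(T[180:340,90:430],(800,376),interpolation=cv2.INTER_CUBIC)
b=cv2.resize(S[180:420,180:600],(800,457),interpolation=cv2.INTER_CUBIC)
cv2.imwrite("pics/topc.png",a);cv2.imwrite("pics/sidec.png",b)
E
```

```text
yellow [([np.int32(392), np.int32(268), np.int32(23), np.int32(22), np.int32(376)], array([403.5, 278.8]))] [([np.int32(252), np.int32(197), np.int32(23), np.int32(30), np.int32(544)], array([264.2, 210.7]))]
  top@27 [ 451.3 -272.1]  side@27 [ 445.9 -272.8]
purple [([np.int32(348), np.int32(268), np.int32(21), np.int32(22), np.int32(316)], array([358.5, 278.7]))] [([np.int32(290), np.int32(220), np.int32(23), np.int32(29), np.int32(518)], array([301.3, 233.3]))]
  top@27 [ 449.8 -158.6]  side@27 [ 444.7 -159.6]
red [([np.int32(451), np.int32(242), np.int32(26), np.int32(22), np.int32(350)], array([464.1, 252.7]))] [([np.int32(186), np.int32(185), np.int32(25), np.int32(30), np.int32(574)], array([198.8, 198.8]))]
  top@27 [ 519.4 -426.3]  side@27 [ 514.6 -425.7]
blue [([np.int32(401), np.int32(206), np.int32(23), np.int32(21), np.int32(292)], array([412.2, 217.3]))] [([np.int32(196), np.int32(236), np.int32(24), np.int32(28), np.int32(512)], array([208.6, 248.9]))]
  top@27 [ 607.9 -294.6]  side@27 [ 603.9 -295.9]
knob [([np.int32(306), np.int32(254), np.int32(7), np.int32(21), np.int32(111)], array([309.1, 264.4]))] [([np.int32(324), np.int32(240), np.int32(23), np.int32(27), np.int32(305)], array([335.2, 252.8]))]
  X (array([482.6, -34.7, 101.4]), np.float64(0.8015989341146342))
rim (283, 213) [596.4  25.9 150. ]
rim (283, 314) [370.   21.5 150. ]
rim (169, 211) [597.1 283.  150. ]
rim (168, 316) [362.4 276.2 150. ]
inner (187, 231) [552.3 240.9 150. ]
inner (277, 231) [555.3  38.6 150. ]
inner (277, 297) [407.4  35.6 150. ]
inner (187, 297) [404.8 235.7 150. ]
cons (327, 225) [579.3 -76.1  75. ]
cons (327, 306) [383.9 -78.5  75. ]
[ 292.5 -611.7  374.1]
```

View pics/topc.png

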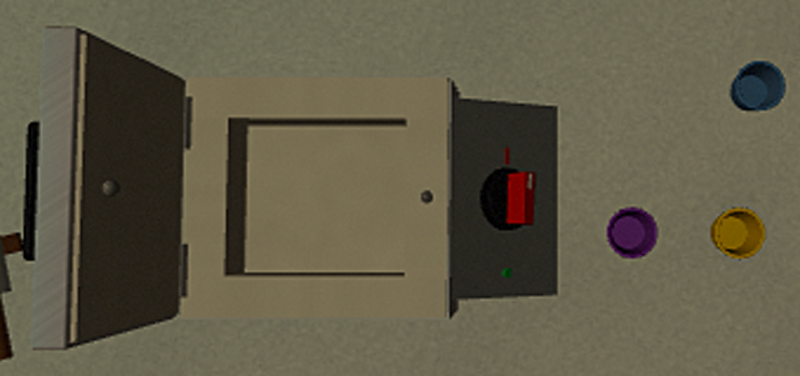

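View pics/sidec.png

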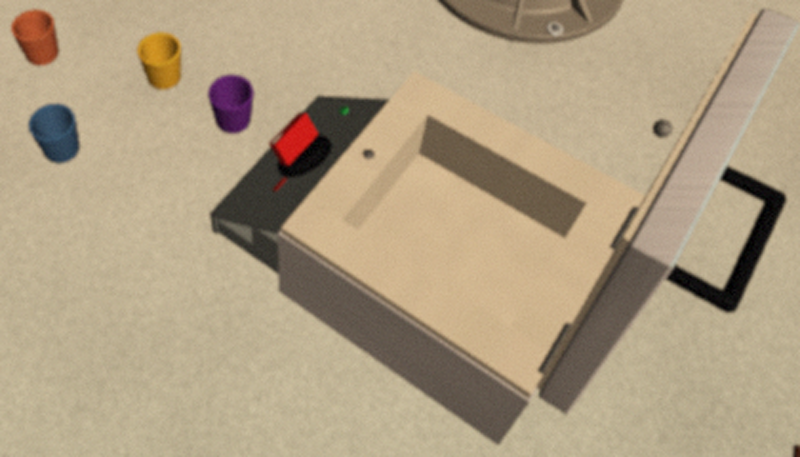

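{"api": "play_rows", "payload": {
  "motion": [
    [25,40,-10,-6],
    [27,42,-10,-6],
    [27,42,-10,-6.7],
    [27,42,-10,0],
    [27,42,-10,0]
  ],
  "fingers": 1
}}

```text
time: 0.65
eef_pos: [348.4, -432.4, 181.6]
ee_rot: [3.142, 0.0, 0.0]
wrist_force: [1.4, -0.2, 0.5]
width: 85.7
grasp_force: 0.0
```

{"api": "play_rows", "payload": {
  "motion": [
    [27,42,-10,0],
    [27,42,-10,0],
    [27,42,-10,0],
    [20,34,-10,0],
    [0,0,0,0]
  ]
}}

```text
time: 1.15
eef_pos: [449.5, -271.1, 141.4]
ee_rot: [-3.139, -0.012, 0.001]
wrist_force: [-0.8, -0.3, 0.3]
width: 85.5
grasp_force: 0.0
```

```bash
python3 - <<'E'
import cell; print([n for n in dir(cell) if n[0]!='_'])
from h import *
np.set_printoptions(precision=3,suppress=True)
try: print(cell.pinch_z)
except Exception as e: print(e)
print(state()); c=calibration("wrist"); im=read_camera("wrist"); save("w1.png",im)
m=cv2.inRange(cv2.cvtColor(im,cv2.COLOR_RGB2HSV),(18,120,60),(30,255,255))
n,l,s,ct=cv2.connectedComponentsWithStats(m)
for i in range(1,n):
    if s[i][4]>100: print(s[i],ct[i],plane("wrist",*ct[i],30,c))
for P in [(450,-271,55),(482.6,-43.8,102)]: print(proj("wrist",P,c))
E
```

```text
['PlanningError', 'calibration', 'close_job', 'pinch_z', 'read_camera', 'state']
-18.700000000000003
{'time': 1.15, 'joint_positions': array([ 0.467,  0.291, -0.054,  2.022,  0.019,  0.83 , -1.16 ]), 'joint_velocities': array([ 0.059, -0.013,  0.069, -0.015,  0.008,  0.024,  0.081]), 'joint_efforts': array([ -3.053, -72.016,  -1.003, -37.663,   0.035,  -0.598,  -2.243]), 'eef_pos': array([ 449.529, -271.117,  141.387]), 'ee_rot': array([-3.139, -0.012,  0.001]), 'wrist_force': array([-0.752, -0.305,  0.257]), 'moment': array([-0.018,  0.057, -0.035]), 'grasp_force': 0.0, 'width': 85.49702789865133}
[ 278  201   80   85 4633] [319.888 244.703] [ 443.516 -267.156   30.   ]
[614 248  26  42 306] [629.471 269.941] [ 419.38  -569.661   30.   ]
[604 286  20  25 155] [613.542 297.871] [ 389.992 -556.622   30.   ]
[622 293  18  46 226] [631.717 315.456] [ 366.402 -597.369   30.   ]
(np.float64(325.4423775534172), np.float64(247.62632912519229))
(np.float64(-2.1150092420057263), np.float64(221.45071261823398))
```

View pics/w1.png

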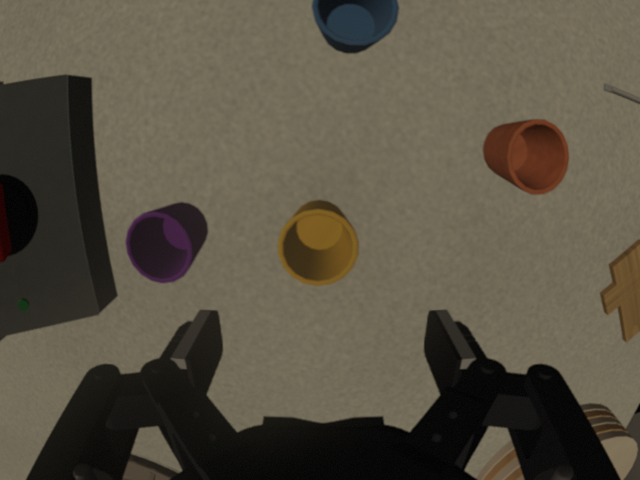

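Wrist view: the yellow cup's rim is centred at (319,247), with purple at (161,246), red (540,157) and blue (355,15) well clear of the fingers.

{"api": "play_rows", "payload": {
  "motion": [
    [0,3,-40,0],
    [0,0,-40,0],
    [0,0,-35,0],
    [0,0,-11,0],
    [0,0,0,0]
  ]
}}

```text
time: 1.7
eef_pos: [446.2, -273.9, 15.7]
ee_rot: [-3.141, 0.001, 0.004]
wrist_force: [-1.0, 0.5, 0.2]
width: 85.3
grasp_force: 0.0
```

{"api": "play_rows", "payload": {
  "motion": [
    [0,0,0,0],
    [0,0,0,0],
    [0,0,0,0],
    [0,0,0,0],
    [0,0,0,0]
  ],
  "fingers": -1
}}

```text
time: 2.2
eef_pos: [448.3, -274.1, 18.3]
ee_rot: [3.14, 0.001, 0.004]
wrist_force: [-3.0, 1.8, 11.0]
width: 51.1
grasp_force: 60.1
```

{"api": "play_rows", "payload": {
  "motion": [
    [0,0,0,0],
    [0,0,0,0],
    [0,0,0,0]
  ]
}}

```text
time: 2.5
eef_pos: [448.3, -274.1, 18.3]
ee_rot: [3.14, 0.001, 0.004]
wrist_force: [-2.7, 0.9, 11.5]
width: 51.0
grasp_force: 60.2
```

{"api": "play_rows", "payload": {
  "motion": [
    [0,0,10,0],
    [0,0,30,0],
    [0,0,50,0],
    [0,0,50,0],
    [0,0,50,0]
  ]
}}

```text
time: 3.0
eef_pos: [446.8, -273.4, 209.9]
ee_rot: [3.141, 0.001, 0.002]
wrist_force: [1.0, -1.0, -1.1]
width: 51.0
grasp_force: 62.5
```

{"api": "play_rows", "payload": {
  "motion": [
    [0,40,20,0],
    [5,45,0,0],
    [5,45,0,0],
    [5,45,0,0],
    [5,45,0,0]
  ]
}}

```text
time: 3.5
eef_pos: [467.0, -51.9, 228.0]
ee_rot: [3.141, 0.0, 0.003]
wrist_force: [0.9, -0.7, 0.1]
width: 50.8
grasp_force: 62.6
```

{"api": "play_rows", "payload": {
  "motion": [
    [5,45,0,0],
    [5,45,0,0],
    [3,45,0,0],
    [0,40,0,0],
    [0,31,0,0]
  ]
}}

```text
time: 4.0
eef_pos: [479.8, 154.9, 227.9]
ee_rot: [-3.141, -0.003, -0.002]
wrist_force: [0.3, -0.4, -0.4]
width: 51.0
grasp_force: 62.5
```

{"api": "play_rows", "payload": {
  "motion": [
    [0,0,0,0],
    [0,0,0,0]
  ]
}}

```text
time: 4.2
eef_pos: [480.0, 152.7, 227.4]
ee_rot: [3.141, 0.003, 0.001]
wrist_force: [0.4, -0.6, -0.9]
width: 50.8
grasp_force: 62.5
```

```bash
python3 - <<'E'
from h import *
np.set_printoptions(precision=3,suppress=True)
s=state();print(s['eef_pos'],s['width'],s['grasp_force']); c=calibration("wrist"); print(c["position"]); im=read_camera("wrist"); save("w2.png",im)
for x,y in [(75,85),(75,-85),(-75,-85),(-75,85)]: print(proj("wrist",(481+x,152+y,150),c))
E
```

```text
[479.997 152.676 227.366] 50.78853221877367 62.54728928806799
[560.07  154.462 370.745]
(np.float64(187.7681938437204), np.float64(135.32470176111417))
(np.float64(464.9012249512888), np.float64(136.33890006801022))
(np.float64(440.7068158980662), np.float64(346.8632280365))
(np.float64(210.24177145082487), np.float64(346.89786163335725))
```

View pics/w2.png

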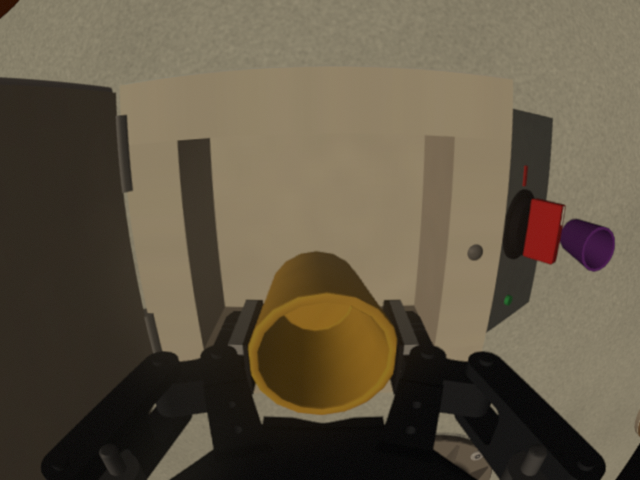

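Wrist view: the cup is held upright at (322,352). The chamber's rim edges are at columns 180 and 454, with the lid at the left and the knob at (545,230). I need to shift about 3 mm in +y.

{"api": "play_rows", "payload": {
  "motion": [
    [0,2,-30,0],
    [0,1,-40,0],
    [0,0,-35,0],
    [0,0,-13,0],
    [0,0,-4,0]
  ]
}}

```text
time: 4.75
eef_pos: [479.9, 154.3, 103.9]
ee_rot: [3.141, -0.001, -0.003]
wrist_force: [0.1, 0.1, 0.3]
width: 50.9
grasp_force: 62.6
```

{"api": "play_rows", "payload": {
  "motion": [
    [0,0,-2,0],
    [0,0,-1,0],
    [0,0,-1,0],
    [0,0,-1,0],
    [0,0,0,0]
  ]
}}

```text
time: 5.25
eef_pos: [480.4, 155.5, 99.9]
ee_rot: [-3.141, -0.001, -0.001]
wrist_force: [0.5, 0.4, -0.8]
width: 50.7
grasp_force: 62.6
```

{"api": "play_rows", "payload": {
  "motion": [
    [0,0,-1,0],
    [0,0,0,0],
    [0,0,-1,0],
    [0,0,0,0]
  ]
}}

```text
time: 5.65
eef_pos: [480.7, 155.6, 98.3]
ee_rot: [-3.141, -0.001, -0.002]
wrist_force: [-3.8, -0.5, 12.1]
width: 50.8
grasp_force: 63.2
```

{"api": "play_rows", "payload": {
  "motion": [
    [0,0,0,0],
    [0,0,0,0],
    [0,0,0,0],
    [0,0,0,0],
    [0,0,0,0]
  ],
  "fingers": 1
}}

```text
time: 6.15
eef_pos: [480.2, 155.4, 97.5]
ee_rot: [-3.142, -0.001, 0.0]
wrist_force: [-0.5, -0.4, 1.1]
width: 85.3
grasp_force: 0.0
```

{"api": "play_rows", "payload": {
  "motion": [
    [0,0,5,0],
    [0,0,20,0],
    [0,0,40,0],
    [0,0,40,0],
    [0,0,20,0]
  ]
}}

```text
time: 6.65
eef_pos: [481.0, 156.0, 226.2]
ee_rot: [-3.14, -0.001, -0.005]
wrist_force: [-0.1, -0.1, 0.8]
width: 85.6
grasp_force: 0.0
```

```bash
python3 - <<'E'
from h import *
np.set_printoptions(precision=1,suppress=True)
s=state();print(s['eef_pos'],s['width'])
c=calibration("wrist"); im=read_camera("wrist"); t=read_camera("top"); sd=read_camera("side")
a=cv2.resize(im,(400,300)); b=cv2.resize(sd[150:450,250:650],(400,300)); d=cv2.resize(t[170:350,80:400],(800,300)) if 0 else cv2.resize(t[180:330,80:430],(800,300))
save("m3.png",np.vstack([np.hstack([a,b]),d]))
E
```

```text
[481.  156.  226.2] 85.59657921413837
```

View pics/m3.png

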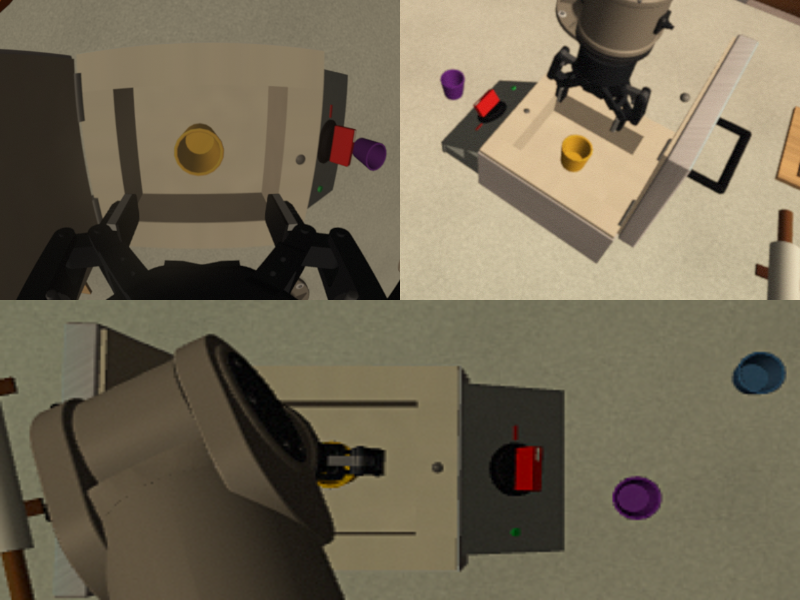

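The cup stands upright mid-chamber, wrist view (199,152), with the knob unchanged. Next I'll pass over the lid's top edge and come down behind it.

{"api": "play_rows", "payload": {
  "motion": [
    [0,0,45,0],
    [0,0,48,0],
    [0,0,48,0],
    [0,0,48,0],
    [0,0,45,0]
  ],
  "fingers": -1
}}

```text
time: 7.3
eef_pos: [479.8, 155.2, 457.8]
ee_rot: [3.141, 0.001, -0.001]
wrist_force: [0.1, 0.5, -0.5]
width: 12.2
grasp_force: 0.0
```

{"api": "play_rows", "payload": {
  "motion": [
    [0,0,20,0],
    [0,40,0,0],
    [0,40,0,0],
    [0,40,0,0],
    [0,40,0,0]
  ]
}}

```text
time: 7.8
eef_pos: [480.1, 316.8, 475.3]
ee_rot: [3.141, -0.0, -0.002]
wrist_force: [0.9, -0.0, -0.5]
width: 0.5
grasp_force: 0.0
```

{"api": "play_rows", "payload": {
  "motion": [
    [0,40,0,0],
    [0,0,0,0],
    [0,0,0,0]
  ]
}}

```text
time: 8.1
eef_pos: [480.0, 356.1, 474.9]
ee_rot: [3.14, 0.003, -0.004]
wrist_force: [0.3, -0.6, -0.3]
width: 0.2
grasp_force: 0.0
```

```bash
python3 - <<'E'
from h import *
np.set_printoptions(precision=2,suppress=True)
s=state();print(s['eef_pos'],s['width'],s['joint_positions'])
c=calibration("wrist"); im=read_camera("wrist"); sd=read_camera("side")
save("m4.png",np.hstack([cv2.resize(im,(400,300)),cv2.resize(sd,(400,300))]))
for P in [(481,310,400),(481,355,300),(481,280,400)]: print(proj("wrist",P,c))
E
```

```text
[479.99 356.07 474.87] 0.22267753944100857 [-0.32  0.22 -0.53  1.39  0.11  1.56 -2.41]
(np.float64(398.00439476485474), np.float64(252.63562219147633))
(np.float64(325.636204630555), np.float64(213.73561072703578))
(np.float64(442.717356175529), np.float64(252.48945858495088))
```

View pics/m4.png

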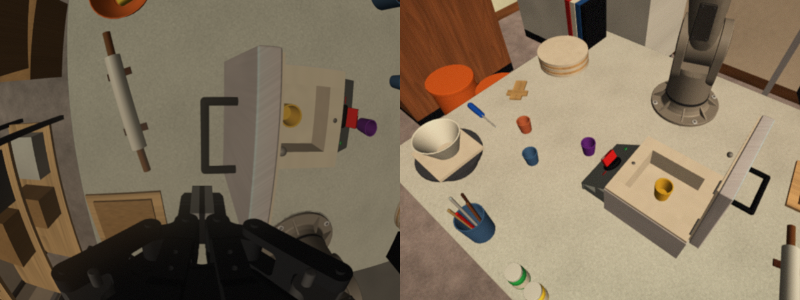

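Wrist view: the lid's top edge runs at half-scale columns 253–283, with the handle at (207,135) below, and the fingers at (203,200) are clear on its outer side. The path down is free.

{"api": "play_rows", "payload": {
  "motion": [
    [0,0,-40,0],
    [0,0,-40,0],
    [0,0,-38,0],
    [0,-10,0,0],
    [0,-10,0,0]
  ]
}}

```text
time: 8.7
eef_pos: [480.6, 333.9, 359.6]
ee_rot: [3.141, -0.001, 0.0]
wrist_force: [0.0, 0.0, 0.8]
width: 0.1
grasp_force: 0.0
```

{"api": "play_rows", "payload": {
  "motion": [
    [0,-15,0,0],
    [0,-15,0,0],
    [0,-18,0,0],
    [0,-18,0,0],
    [0,-19,-1,0]
  ]
}}

```text
time: 9.2
eef_pos: [480.6, 249.7, 359.8]
ee_rot: [-3.139, -0.0, -0.005]
wrist_force: [0.9, 4.2, -2.5]
width: 0.2
grasp_force: 2.0
```

{"api": "play_rows", "payload": {
  "motion": [
    [0,-20,-10,0],
    [0,-20,-10,0],
    [0,-18,-11,0],
    [0,-17,-11,0],
    [0,-17,-12,0]
  ]
}}

```text
time: 9.7
eef_pos: [481.2, 157.3, 305.8]
ee_rot: [-3.14, 0.001, -0.007]
wrist_force: [1.4, 4.8, 1.1]
width: -0.3
grasp_force: 1.7
```

{"api": "play_rows", "payload": {
  "motion": [
    [0,-14,-14,0],
    [0,-12,-15,0],
    [0,-10,-16,0],
    [0,-6,-10,0],
    [0,-4,-7,0]
  ]
}}

```text
time: 10.2
eef_pos: [480.7, 111.4, 242.3]
ee_rot: [-3.141, 0.001, -0.003]
wrist_force: [0.4, -0.5, 3.0]
width: 0.3
grasp_force: 1.2
```

{"api": "play_rows", "payload": {
  "motion": [
    [0,-5,-12,0],
    [0,-4,-12,0],
    [0,-3,-10,0],
    [0,-2,-7,0],
    [0,-1,-6,0]
  ]
}}

```text
time: 10.7
eef_pos: [480.0, 97.3, 193.8]
ee_rot: [3.142, 0.001, -0.001]
wrist_force: [0.7, -1.5, 2.0]
width: -0.3
grasp_force: 1.2
```

{"api": "play_rows", "payload": {
  "motion": [
    [0,0,-5,0],
    [0,0,-4,0],
    [0,0,-3,0],
    [0,0,-2,0],
    [0,0,0,0]
  ]
}}

```text
time: 11.2
eef_pos: [480.4, 95.4, 180.6]
ee_rot: [3.139, -0.002, -0.0]
wrist_force: [-0.2, -16.3, 10.5]
width: 0.2
grasp_force: 0.0
```

{"api": "play_rows", "payload": {
  "motion": [
    [0,-6,2,0],
    [0,-8,1,0],
    [0,0,0,0]
  ]
}}

```text
time: 11.5
eef_pos: [480.2, 82.5, 183.5]
ee_rot: [3.141, -0.001, -0.0]
wrist_force: [-0.7, -0.8, 0.1]
width: -0.0
grasp_force: 0.0
```

```bash
python3 - <<'E'
from h import *
np.set_printoptions(precision=2,suppress=True)
s=state();print(s['eef_pos'],s['wrist_force'],s['moment'])
sd=read_camera("side");c=read_camera("top")
save("m5.png",np.hstack([cv2.resize(sd[170:420,270:620],(400,286)),cv2.resize(c[170:350,80:330],(400,286))]))
E
```

```text
[480.19  82.53 183.52] [-0.67 -0.83  0.08] [ 0.04 -0.02 -0.05]
```

View pics/m5.png

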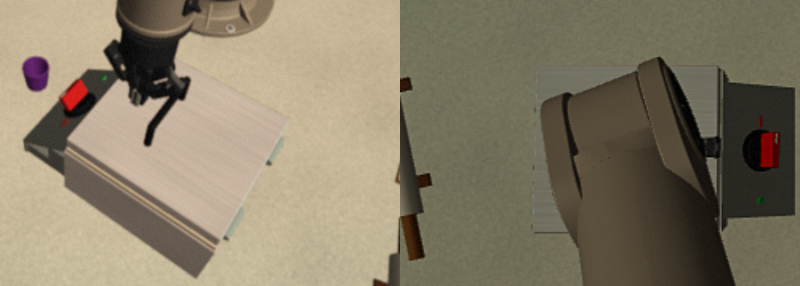

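The lid is down or nearly down. I'll press further at the free edge to confirm the snap.

{"api": "play_rows", "payload": {
  "motion": [
    [0,-6,0,0],
    [0,0,-2,0],
    [0,0,-1,0],
    [0,0,0,0]
  ]
}}

```text
time: 12.0
eef_pos: [480.1, 77.5, 180.3]
ee_rot: [-3.142, -0.001, 0.001]
wrist_force: [0.4, 0.4, -0.0]
width: 0.2
grasp_force: 0.0
```

{"api": "play_rows", "payload": {
  "motion": [
    [0,0,-1,0],
    [0,0,0,0]
  ]
}}

```text
time: 12.2
eef_pos: [480.3, 77.6, 179.9]
ee_rot: [-3.142, -0.001, -0.0]
wrist_force: [-2.6, -0.6, 8.2]
width: -0.0
grasp_force: 4.1
```

{"api": "play_rows", "payload": {
  "motion": [
    [0,0,-1,0],
    [0,0,0,0]
  ]
}}

```text
time: 12.4
eef_pos: [480.4, 77.6, 179.7]
ee_rot: [3.141, 0.001, 0.001]
wrist_force: [-9.1, -3.2, 23.0]
width: 0.2
grasp_force: 11.6
```

{"api": "play_rows", "payload": {
  "motion": [
    [0,0,-1,0],
    [0,0,0,0]
  ]
}}

```text
time: 12.6
eef_pos: [480.5, 77.7, 179.6]
ee_rot: [3.141, 0.001, 0.002]
wrist_force: [-15.3, -2.7, 39.4]
width: 0.0
grasp_force: 19.8
```

Contact at z = 180 mm is stiff, about 39 N, so the lid is fully shut. Now to the knob.

{"api": "play_rows", "payload": {
  "motion": [
    [0,0,10,0],
    [0,0,40,0],
    [0,-30,40,8],
    [0,-40,0,8],
    [0,-40,0,8]
  ]
}}

```text
time: 13.1
eef_pos: [481.1, -26.3, 266.7]
ee_rot: [3.079, 0.622, 0.004]
wrist_force: [1.2, -0.0, -0.8]
width: -0.1
grasp_force: 0.0
```

{"api": "play_rows", "payload": {
  "motion": [
    [0,-40,0,8],
    [0,-40,0,8],
    [0,-8,0,8],
    [0,0,0,8],
    [0,0,0,8]
  ]
}}

```text
time: 13.6
eef_pos: [480.7, -109.4, 265.3]
ee_rot: [-2.695, -1.615, 0.0]
wrist_force: [0.3, 0.5, -0.4]
width: 0.1
grasp_force: 0.0
```

{"api": "play_rows", "payload": {
  "motion": [
    [0,0,0,8],
    [0,0,0,8],
    [0,0,0,8],
    [0,0,0,2],
    [0,0,0,0]
  ]
}}

```text
time: 14.1
eef_pos: [480.8, -108.9, 265.3]
ee_rot: [-2.267, -2.175, -0.0]
wrist_force: [-0.3, 0.2, 0.5]
width: 0.1
grasp_force: 0.0
```

```bash
python3 - <<'E'
from h import *
np.set_printoptions(precision=2,suppress=True)
s=state();print(s['eef_pos'],s['ee_rot'],s['joint_positions'])
c=calibration("wrist"); im=read_camera("wrist"); t=read_camera("top"); save("w6.png",im); save("t6.png",t)
print(c["position"])
for nm,I,cc in (("wrist",im,c),("top",t,None)):
    m=cv2.inRange(cv2.cvtColor(I,cv2.COLOR_RGB2HSV),(0,190,60),(5,255,255))
    n,l,st,ct=cv2.connectedComponentsWithStats(m)
    for i in range(1,n):
        if st[i][4]>60: print(nm,st[i],ct[i])
g=np.array([482.6,-43.8,102]);n=np.array([0,-.574,.819]);e=np.array([0,.819,.574]);x=np.array([1,0,0])
for a in(26,-26): 
  for b in (7,-7): print(a,b,proj("wrist",g+9*n+a*x+b*e,c))
u,v=map(int,proj("wrist",g,c)); k=im[max(0,v-110):v+110,max(0,u-150):u+150]; print(max(0,u-150),max(0,v-110),k.shape)
save("k6.png",cv2.resize(k,None,fx=2.5,fy=2.5,interpolation=cv2.INTER_CUBIC))
E
```

```text
[ 480.76 -108.95  265.31] [-2.27 -2.17 -0.  ] [ 0.38  0.11 -0.31  1.95  0.04  1.09  0.01]
[483.78 -26.91 408.62]
wrist [ 290  119   64   32 1689] [320.83 132.09]
top [305 253  12  22 216] [310.61 264.05]
26 7 (np.float64(355.55412513812354), np.float64(143.25060260232578))
26 -7 (np.float64(355.1050131644187), np.float64(156.67456220922196))
-26 7 (np.float64(289.6579668790112), np.float64(145.944951755722))
-26 -7 (np.float64(291.3041566797662), np.float64(159.26536757127042))
172 34 (220, 300, 3)
```

View pics/k6.png

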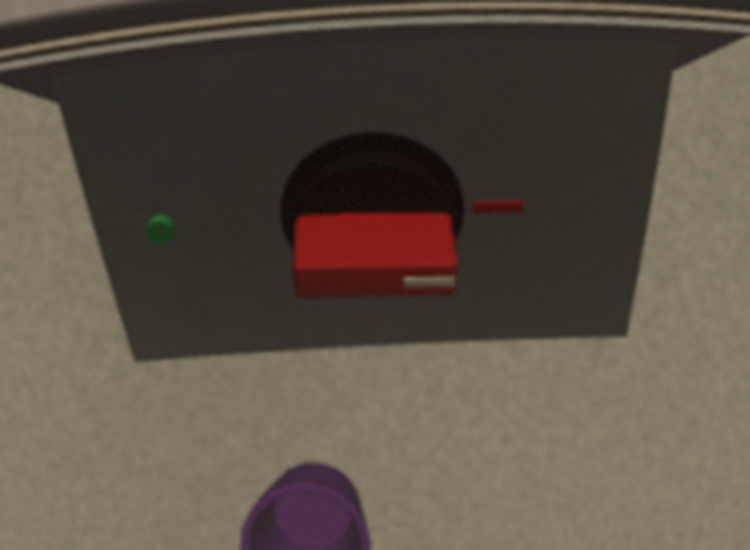

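Wrist crop: the knob's bar lies along +x with its top face at crop (295–457, 266–297) and the white mark at (430,282). The disc is at (372,200), and the knob angle is about 0. I'll work out the push arc.

```bash
cat > path.py <<'E'
import numpy as np
B=np.array([482,-22.6,75.8]);e1=np.array([1,0,0.]);e2=np.array([0,.819,.574]);n=np.array([0,-.574,.819])
def tcp(phi,r=16,h=25,lead=8,hx=14.5,hy=11):
    b=np.array([np.sin(phi),np.cos(phi)]);a=np.array([np.cos(phi),-np.sin(phi)])
    yaw=-np.arctan2(.819*np.sin(phi),np.cos(phi))-np.radians(lead)  # finger long axis dir
    L=np.array([np.cos(yaw),np.sin(yaw),0]);W=np.array([-L[1],L[0],0])
    best=1e9;lo=1e9
    for sx in np.linspace(-1,1,9):
        for sy in (-1,1):
            for t in np.linspace(0,30,16):
                c=sx*hx*L+sy*hy*W+np.array([0,0,t]); hh=h+c@n; lo=min(lo,hh)
                al=r+a[0]*(c@e1)+a[1]*(c@e2)
                if 11<=hh<=41 and al<=26: best=min(best,b[0]*(c@e1)+b[1]*(c@e2))
    d=7-best
    p=r*a+d*b
    return B+p[0]*e1+p[1]*e2+h*n,np.degrees(yaw),d,lo
if __name__=="__main__":
    np.set_printoptions(precision=1,suppress=True)
    for ph in np.arange(0,2.5,.15):
        q,y,d,lo=tcp(ph); print(round(ph,2),q,round(y,1),round(d,1),round(lo,1))
E
python3 path.py
```

```text
0.0 [498.  -22.9 106.1] -8.0 17.2 17.6
0.15 [500.3 -25.3 104.4] -15.1 16.7 16.7
0.3 [502.1 -28.  102.6] -22.2 16.4 16.0
0.45 [503.6 -30.4 100.9] -29.6 16.6 15.4
0.6 [505.  -32.7  99.3] -37.3 17.3 14.9
0.75 [505.8 -35.3  97.5] -45.3 17.7 14.6
0.9 [506.  -38.1  95.5] -53.9 18.0 14.6
1.05 [505.6 -41.   93.4] -63.0 18.0 14.7
1.2 [504.4 -43.9  91.4] -72.6 17.8 15.2
1.35 [503.5 -46.4  89.6] -82.7 18.5 15.9
1.5 [502.5 -48.9  87.9] -93.1 19.5 16.4
1.65 [501.4 -51.4  86.2] -103.5 20.8 15.4
1.8 [500.2 -53.9  84.4] -113.9 22.4 14.8
1.95 [498.5 -56.5  82.6] -123.9 24.2 14.6
2.1 [496.3 -59.   80.8] -133.5 25.9 14.6
2.25 [493.4 -61.4  79.2] -142.6 27.6 14.9
2.4 [489.9 -63.4  77.7] -151.1 29.2 15.5
```

{"api": "play_rows", "payload": {
  "motion": [
    [10,45,0,0],
    [7,46,0,0],
    [0,0,-40,0],
    [0,0,-45,0],
    [0,0,-40,0]
  ]
}}

```text
time: 14.7
eef_pos: [497.6, -17.6, 138.9]
ee_rot: [2.268, 2.173, 0.001]
wrist_force: [0.8, -0.1, -0.2]
width: -0.2
grasp_force: 0.0
```

{"api": "play_rows", "payload": {
  "motion": [
    [0,0,-18,0],
    [0,0,-14,0],
    [0,0,0,0]
  ]
}}

```text
time: 15.0
eef_pos: [497.1, -17.9, 107.1]
ee_rot: [-2.267, -2.173, 0.002]
wrist_force: [0.0, -0.6, 1.0]
width: 0.3
grasp_force: 0.0
```

{"api": "play_rows", "payload": {
  "motion": [
    [1,-5,-1,-6],
    [2,-2.5,-1.5,-7],
    [2,-2.5,-2,-7],
    [1.5,-2.5,-1.7,-7],
    [1.5,-2.3,-1.6,-7.5]
  ]
}}

```text
time: 15.5
eef_pos: [507.1, -32.5, 102.1]
ee_rot: [2.813, 1.396, 0.004]
wrist_force: [0.7, 2.9, 2.8]
width: -0.2
grasp_force: 1.7
```

{"api": "play_rows", "payload": {
  "motion": [
    [0.8,-2.6,-1.8,-8],
    [0.2,-2.8,-2,-8],
    [-0.4,-2.9,-2,-8],
    [-1.2,-2.9,-2,-8],
    [-0.9,-2.5,-1.8,-8.5]
  ]
}}

```text
time: 16.0
eef_pos: [506.6, -46.6, 93.0]
ee_rot: [3.123, 0.335, 0.008]
wrist_force: [4.7, -0.1, 2.3]
width: 0.2
grasp_force: 2.2
```

{"api": "play_rows", "payload": {
  "motion": [
    [-1.6,-2,-2,-8.5],
    [-1.6,-2,-2,-8.5],
    [-1.6,-2,-2,-8.5],
    [-1.6,-2,-2,-8.5],
    [-1.7,-2,-2,-8.4]
  ]
}}

```text
time: 16.5
eef_pos: [499.0, -56.7, 83.1]
ee_rot: [-3.031, 0.818, -0.009]
wrist_force: [6.4, -2.4, 5.1]
width: 0.0
grasp_force: 3.6
```

{"api": "play_rows", "payload": {
  "motion": [
    [-1.5,-1.5,-1.3,-4],
    [-1.8,-1.5,-1.2,-3],
    [0,0,0,0]
  ]
}}

```text
time: 16.8
eef_pos: [497.5, -59.3, 81.3]
ee_rot: [-2.976, 0.994, -0.014]
wrist_force: [11.9, -0.5, 6.7]
width: 0.1
grasp_force: 6.0
```

```bash
python3 - <<'E'
from h import *
np.set_printoptions(precision=2,suppress=True)
s=state();print(s['eef_pos'],s['ee_rot'],s['wrist_force'],s['moment'],s['joint_positions'][6])
E
```

```text
[497.46 -59.32  81.27] [-2.98  0.99 -0.01] [11.93 -0.54  6.7 ] [-0.13 -2.46 -0.02] -2.165779943225109
```

{"api": "play_rows", "payload": {
  "motion": [
    [-2,-1.3,-1.2,-3],
    [-2,-1,-1,-3],
    [-2,-0.8,-0.8,-3],
    [0,0,0,0]
  ]
}}

```text
time: 17.2
eef_pos: [494.4, -62.5, 79.5]
ee_rot: [-2.887, 1.224, -0.021]
wrist_force: [20.6, -1.7, 11.9]
width: 0.0
grasp_force: 10.0
```

{"api": "play_rows", "payload": {
  "motion": [
    [-2,-0.7,-0.5,-3],
    [-2,-0.5,-0.5,-3],
    [0,0,0,0]
  ]
}}

```text
time: 17.5
eef_pos: [490.0, -64.3, 78.4]
ee_rot: [-2.819, 1.374, -0.02]
wrist_force: [17.4, -7.4, 7.4]
width: 0.1
grasp_force: 8.9
```

{"api": "play_rows", "payload": {
  "motion": [
    [-2,0,0,-2],
    [-2,0.5,0.3,-2],
    [0,0,0,0]
  ]
}}

```text
time: 17.8
eef_pos: [484.9, -64.5, 77.9]
ee_rot: [-2.77, 1.472, -0.018]
wrist_force: [20.8, -10.1, 1.2]
width: 0.3
grasp_force: 10.3
```

{"api": "play_rows", "payload": {
  "motion": [
    [-2,1,0.5,0],
    [-1,1,0.5,0],
    [0,0,0,0]
  ]
}}

```text
time: 18.1
eef_pos: [483.8, -64.0, 79.1]
ee_rot: [-2.77, 1.471, -0.024]
wrist_force: [33.2, -21.0, -12.5]
width: 0.4
grasp_force: 18.4
```

{"api": "play_rows", "payload": {
  "motion": [
    [5,-5,0,0],
    [6,-8,8,0],
    [0,-10,30,4],
    [0,-20,45,8],
    [0,0,45,8]
  ]
}}

```text
time: 18.6
eef_pos: [486.4, -106.7, 206.5]
ee_rot: [2.99, -0.962, 0.0]
wrist_force: [0.6, -0.1, 0.5]
width: -0.0
grasp_force: 0.0
```

{"api": "play_rows", "payload": {
  "motion": [
    [0,-20,40,8],
    [-20,0,0,8],
    [-40,0,0,0],
    [-40,0,0,0],
    [0,0,0,0]
  ]
}}

```text
time: 19.1
eef_pos: [382.9, -124.8, 244.8]
ee_rot: [-3.093, 0.543, -0.0]
wrist_force: [-0.1, 0.6, 0.7]
width: -0.1
grasp_force: 0.0
```

```bash
python3 - <<'E'
from h import *
np.set_printoptions(precision=2,suppress=True)
s=state();print(s['eef_pos'],s['ee_rot'],s['wrist_force'])
G=np.array([482,-41,102.]);n=np.array([0,-.574,.819]);e=np.array([0,.819,.574]);x=np.array([1,0,0.]);T=G+9*n
for nm in("wrist","top","side"):
    c=calibration(nm);I=read_camera(nm);save("z_"+nm+".png",I)
    H=cv2.cvtColor(I,cv2.COLOR_RGB2HSV); m=cv2.inRange(H,(0,190,40),(5,255,255))
    u0,v0=proj(nm,G,c); q,l,st,ct=cv2.connectedComponentsWithStats(m)
    print(nm,"G",round(u0,1),round(v0,1))
    for i in range(1,q):
        if st[i][4]>40 and np.hypot(*(ct[i]-(u0,v0)))<60:
            pts=np.argwhere(l==i)[:,::-1].astype(np.int32); print(st[i],ct[i],cv2.minAreaRect(pts)); 
    # white mark: bright, low saturation near the knob
    w=cv2.inRange(H,(0,0,120),(179,110,255)); k=np.zeros_like(w); r=35 if nm=="wrist" else 15
    y0,x0=int(v0),int(u0); 
    if 0<=y0<480 and 0<=x0<640:
        k[max(0,y0-r):y0+r,max(0,x0-r):x0+r]=w[max(0,y0-r):y0+r,max(0,x0-r):x0+r]
        q,l,st,ct=cv2.connectedComponentsWithStats(k); print(" white",[(list(map(int,st[i])),ct[i].round(1).tolist()) for i in range(1,q) if st[i][4]>2])
    for ph in(0,1.7,2.0,2.2,2.4):
        a=np.cos(ph)*x-np.sin(ph)*e; b=np.sin(ph)*x+np.cos(ph)*e
        P=np.array([proj(nm,T+sa*26*a+sb*7*b,c) for sa,sb in((1,1),(1,-1),(-1,-1),(-1,1))])
        print(ph,"mark",np.array(proj(nm,T+18*a,c)),"top corners",P.round(0).tolist())
E
```

```text
[ 382.91 -124.83  244.83] [-3.09  0.54 -0.  ] [-0.05  0.56  0.73]
wrist G 183.8 147.7
[152 101   9  18  59] [156.44 109.36] ((156.34483337402344, 109.36206817626953), (18.012447357177734, 3.3425161838531494), 68.19859313964844)
[ 147  126   66   46 1422] [176.74 148.63] ((179.45042419433594, 149.41786193847656), (64.08245849609375, 25.175251007080078), 25.201122283935547)
 white []
0 mark [177.89 124.95] top corners [[166.0, 119.0], [182.0, 113.0], [206.0, 173.0], [190.0, 180.0]]
1.7 mark [207.21 140.44] top corners [[214.0, 130.0], [219.0, 146.0], [157.0, 163.0], [152.0, 146.0]]
2.0 mark [207.91 147.02] top corners [[218.0, 139.0], [217.0, 156.0], [153.0, 153.0], [154.0, 136.0]]
2.2 mark [207.31 151.4 ] top corners [[219.0, 146.0], [215.0, 162.0], [152.0, 147.0], [157.0, 129.0]]
2.4 mark [205.88 155.58] top corners [[218.0, 152.0], [211.0, 168.0], [153.0, 140.0], [161.0, 124.0]]
top G 311.9 264.6
[300 254  22  20 218] [310.49 263.62] ((310.913330078125, 264.0635986328125), (23.977108001708984, 10.42950439453125), 53.74616622924805)
 white []
0 mark [314.23 256.81] top corners [[312.
[... 485 characters left out ...]

[328 242  13  25 220] [334.37 254.74] ((334.1000061035156, 254.19998168945312), (22.807893753051758, 12.521980285644531), 63.43495178222656)
 white [([318, 235, 24, 26, 295], [325.2, 243.3])]
0 mark [325.56 253.39] top corners [[325.0, 256.0], [321.0, 256.0], [337.0, 239.0], [341.0, 239.0]]
1.7 mark [326.01 246.13] top corners [[321.0, 248.0], [326.0, 243.0], [341.0, 247.0], [336.0, 252.0]]
2.0 mark [328.04 244.54] top corners [[324.0, 245.0], [330.0, 241.0], [339.0, 250.0], [333.0, 254.0]]
2.2 mark [329.55 243.61] top corners [[326.0, 244.0], [332.0, 240.0], [337.0, 252.0], [330.0, 255.0]]
2.4 mark [331.11 242.84] top corners [[328.0, 242.0], [334.0, 239.0], [334.0, 253.0], [328.0, 256.0]]
```

The knob's long axis measures 25.2° in the wrist view and 53.7° in the top view. At 2.4 rad I'd expect 26° and 55°, so it sits at its end. The lid is shut and the arm is clear of everything, so I'm handing in.

```bash
python3 -c "
from cell import *
print(close_job())"
```

```text
the job is handed in; nothing more can be done
None
```

I handed the job in at about 19 s: the yellow cup is upright in the kiln, the lid is pressed shut past its catch, and the lock knob is turned to its end; the other cups were not touched.

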